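# Hold a lathe blank against the fixture's stop

### The job

Pick up the dark wooden lathe blank and set it down in the channel of the grey boring fixture, flat on the channel floor, square end facing the orange sprung pusher but still clear of it. Then push it along the channel until the pusher is pressed all the way back and the blank's square end bears firmly on the steel stop; do not ram it. Finish while holding it there against the spring, and leave the bowl, the tin and the chisel where they are.

Things in the scene. Friction and masses are not known exactly. Their poses are not given: they have to be found in the camera images.
- blank: Loose dark walnut blank, 0.1 to 0.2 kg: a square bar 110 long x 40 wide x 40 mm high, lying flat, with a turned round spigot (24 mm diameter, 30 mm long) on one end. Origin: centre of the underside of the square bar. x runs along the bar towards the plain square end (the spigot points to -x), y across it, z up.
- square_end (a point): Centre of the blank's plain square end face: 55 mm along +x from the blank's origin and 20 mm above its underside.
- spigot_end (a point): Centre of the tip of the blank's round spigot: 85 mm along -x from the blank's origin, 20 mm above its underside.
- fixture: Grey boring fixture fixed to the bench, base plate 300 x 110 x 20 mm. Origin: centre of the base plate's underside, on the bench. x runs along the channel towards the pusher and the stop, z up. The channel floor is the plate's top, 20 mm above the bench. Two aluminium rails, 9 mm thick and 12 mm high above the channel floor, leave a channel 48 mm wide, centred on y = 0 and running from x = -135 to x = +80 mm; its -x end is open.
- channel (a point): Point on the channel floor (20 mm above the bench), on the centre line, 105 mm before the stop face along the fixture's x: with the blank's origin here, its square end is 25 mm short of the unpressed pusher and 50 mm short of the stop.
- stop_block: Dark steel stop fixed across the +x end of the channel: 22 mm thick (along x), 80 mm wide, 50 mm high above the channel floor. Origin: foot of its front face, on the channel floor, centre line. Its front face, towards -x, is the hard stop. x, y, z as for the fixture.
- stop_face (a point): Point on the stop's front face on the axis of the pusher, 20 mm above the channel floor; 90 mm along +x from the fixture's origin. The blank's origin is 55 mm before this face when the blank is home.
- pusher (a joint): Sprung pusher through the stop: how far it is pressed back, in m. 0 = free, its head standing 25 mm out of the stop face; about 0.025 = head flush with the stop face, which is as far as the blank can press it. Spring force is 3 N at 0 and rises by 0.3 N per mm to 10.5 N at 0.025; it returns by itself when let go.
- pusher_head (a point): Centre of the front of the pusher's orange head (20 mm diameter), 20 mm above the channel floor; moves along the fixture's +x when pressed.
- bowl: Bystander: loose turned wooden bowl, 116 mm across, 45 mm high. Origin: centre of its underside.
- tin: Bystander: loose round wax tin, 72 mm across, 38 mm high. Origin: centre of its underside.
- chisel: Bystander: loose wood chisel lying flat, 242 mm long, 24 mm wide, 22 mm high. Origin on the bench under the joint of handle and blade; x runs towards the blade (112 mm), the handle runs 130 mm to -x.
There are look-alikes about, which are no part of the job. What is meant by the blank is not pink or yellow, and is the larger of those in its own colour.

How it is judged:
By the outcome, as a careful person would: the job done as asked, in the order asked, and still so for the second after the job is handed in, while the arm keeps its last pose, push and grip.
It also fails if it takes over 51 s, if anything falls off the work surface, if the arm or the gripper's body presses on something with over 40 N, if the wrist force passes 120 N, or if a joint passes its speed limit or range.

### The arm

A 6-joint arm with a two-finger parallel gripper is mounted at the origin on the work surface. World frame = base frame: x ahead of the robot, y to its left, z up, the work surface at z = 0. Lengths are in m, angles in rad, forces in N, time in s.
With the tool pointing down it reaches from about 0.3 to 0.775 m from the base axis. Payload 14.6 kg.
Tool frame: the origin (TCP) lies at the very end of the fingers, on their centre line; the grasp point (between the pads) lies 19 mm behind it; y points along the fingers, z is the direction in which the jaws open and shut, and the axes are right-handed (so a half turn about y gives the same grasp; the last joint's range is limited). The gripper opens to 94 mm and grips with 3 to 60 N. Pads are 16 mm wide; open, the fingers measure 119 mm over their backs; the gripper's body (75 mm by 177 mm) begins 78 mm behind the grasp point.
Start: joints at [-1.292, 0.3, 1.521, -0, 1.321, -0.067], TCP at [0.186, -0.517, 0.205] pointing down, gripper open.
Joint ranges: [-3.03, 3.03], [-0.79, 2.21], [0.23, 2.52], [-1.04, 4.18], [0, 3.07], [-2.55, 2.55]. Speed limits (rad/s): [2.22, 2.22, 2.57, 3.14, 3.14, 3.14].

### API

Orientations are given as [roll, pitch, yaw] about the fixed x, y, z axes, in that order (R = Rz(yaw) Ry(pitch) Rx(roll)).
In Python, from station import get_obs, camera, job gives the robot as it stands.
- The arm moves only by the tool step_arm, never from a script. Its argument "targets" is a list of rows, each a list of 6 numbers: the shift along the tool's x, y, z in mm, then the turn, a rotation vector about the tool's x, y, z in degrees. In form: [[dx, dy, dz, rx, ry, rz], ...]. A call has 1 to 12 rows; each row shifts and turns the commanded pose from where the row before left it, along the tool's axes as they then stand; what a row does not reach is not made up. A row lasts 1/8 s, in which the tool goes at most 62.5 mm and 10.7 degrees, less where a joint would pass 70% of its speed; a pose out of reach is approached as far as the arm can. A call is refused whole if a number of a shift passes 62.5 or a number of a turn 10.7, either way. A call with a gripper value outside its range is refused whole. "gripper" is the opening, from -1 (shut) to 1 (fully open), set as the call begins (left out, the last holds). The fingers move at their own pace and stop on an object; "squeeze" is the grip in N (left out, the last holds). Time passes only in rows, so rows that do not move let the fingers close. It gives the time, the measured TCP pose, the force and the opening at its end, in the units of the state.
- get_obs(): the state, without advancing time (a new reading comes with each control period).
- camera(name): name is "side" or "top"; returns a dict with "pixels" (480x640x3 uint8, red, green, blue), "intrinsics" (3x3 intrinsics, pixels), "R" (3x3) and "t" (3): a world point X has camera coordinates R X + t. Camera axes: x right, y down, z forward; pixel columns grow to the right and rows downward; lengths in m; the calibration is good to about 2 mm. A picture is of the moment at which its call begins. There is no depth.
- job.hand_in(): hands the job in, once; it reports no verdict.
The state is a dict: "time_s": time; "qpos": joint angles; "joint_vel": joint speeds; "tau": joint torques, N m; "ee_pos": TCP position; "eef_rot": TCP orientation; "force": force on the tool from outside, world axes, zero at the start; "moment": the same for the moment, N m; "grip_width": finger opening in m.
Only numpy, scipy, OpenCV 4.12 (cv2) and the standard library are available. Lean on these libraries where they do the work, as an engineer would, in place of code of your own. Each camera call takes 0.05 s, during which the arm holds its last target.

## Working session

There is one attempt and no reset: what is moved stays moved. The work goes in short steps, Python scripts to look and compute and a tool call to move; the robot and the scene stay as the last step left them, time stands still between calls to the robot, and variables do not carry over. Pictures are saved under pics/ and viewed, and the job is handed in when it is done.

Besides the shell and the picture viewer there is one more tool, called after "Emit:" as name([rows], argument=value, ...), one row to a line, values as JSON. step_arm: Moves the arm, as the interface text tells. Its arguments: {"type":"object","properties":{"targets":{"type":"array","items":{"type":"array","items":{"type":"number"}}},"gripper":{"type":"number"},"squeeze":{"type":"number"}},"required":["targets"]}

```bash
mkdir -p pics
python3 - <<'E'
from station import get_obs,camera
import cv2,numpy as np,pickle
for n in("top","side"):
    c=camera(n);cv2.imwrite(f"pics/{n}0.png",c["pixels"][:,:,::-1]);pickle.dump(c,open(n+"0.pkl","wb"))
    print(n,np.round(c["intrinsics"],1).tolist(),np.round(c["R"],3).tolist(),np.round(c["t"],3), -c["R"].T@c["t"])
print(get_obs())
E
```

```text
top [[611.8, 0.0, 319.9], [0.0, 611.8, 241.7], [0.0, 0.0, 1.0]] [[-0.014, -1.0, -0.001], [-0.997, 0.014, -0.079], [0.079, -0.0, -0.997]] [-0.065  0.564  1.303] [ 0.45847287 -0.0724613   1.34384073]
side [[474.1, 0.0, 318.8], [0.0, 474.1, 236.1], [0.0, 0.0, 1.0]] [[0.99, -0.141, 0.019], [-0.062, -0.549, -0.833], [0.128, 0.824, -0.552]] [-0.561  0.036  0.985] [ 0.43142122 -0.87055282  0.58467529]
{'time_s': 0.1, 'qpos': array([-1.29161529e+00,  3.00388709e-01,  1.52151651e+00,  2.37068744e-05,
        1.32071521e+00, -6.66123190e-02]), 'joint_vel': array([ 0.00090824, -0.00255777, -0.00201383,  0.00096599, -0.00047299,
        0.00045984]), 'tau': array([ 9.36254764e-04, -5.32646942e+01, -3.53283834e+01,  7.09441979e-02,
        2.35002738e-02, -4.80400274e-05]), 'ee_pos': array([ 0.18634964, -0.51721529,  0.20495884]), 'eef_rot': array([-1.57182030e+00,  9.13247216e-05, -2.79580523e+00]), 'force': array([ 0.51948195, -0.23506876,  0.10703331]), 'moment': array([0.02656838, 0.05872264, 0.04004993]), 'grip_width': 0.09394947369342761}
```

View pics/top0.png

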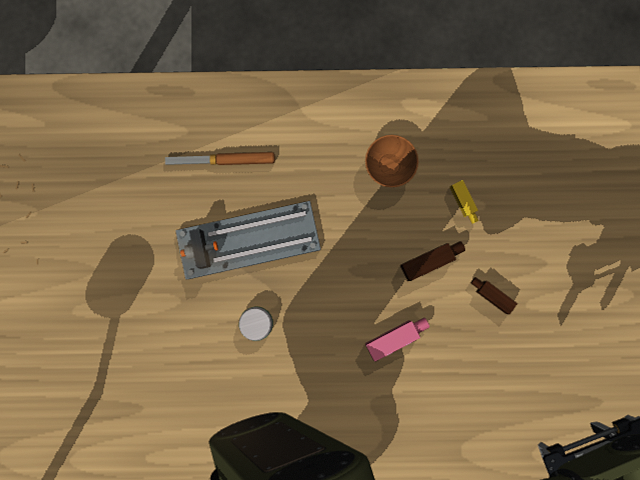

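View pics/side0.png

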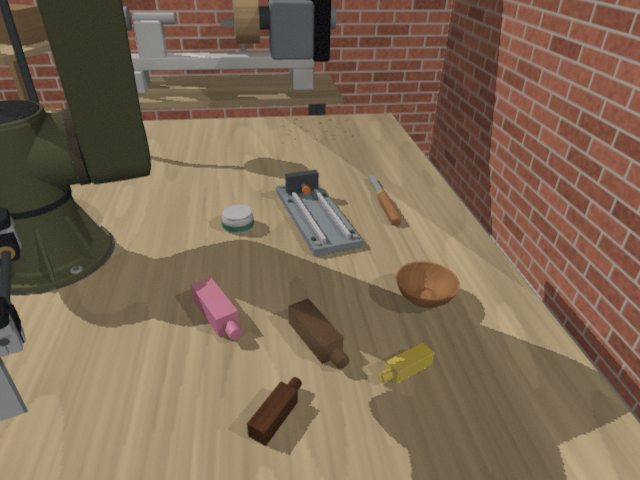

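Candidates for the blank in the top view are the large dark bar at (433,260), the small dark bar at (494,295), the pink bar at (396,340) and the yellow bar at (464,202). I choose the large dark one: its spigot is at (458,247) and its square end at (405,272). Next is a close crop to check it, along with the fixture.

Run:
```python
import cv2,pickle
t=pickle.load(open("top0.pkl","rb"))["pixels"][:,:,::-1];s=pickle.load(open("side0.pkl","rb"))["pixels"][:,:,::-1]
a=cv2.resize(t[230:330,385:525],None,fx=5,fy=5,interpolation=cv2.INTER_CUBIC)
a=cv2.convertScaleAbs(a,alpha=1.8,beta=10)
b=cv2.resize(t[185:290,170:330],None,fx=5,fy=5,interpolation=cv2.INTER_CUBIC)
c=cv2.resize(s[285:375,270:370],None,fx=6,fy=6,interpolation=cv2.INTER_CUBIC);c=cv2.convertScaleAbs(c,alpha=1.8,beta=10)
for n,i in(("ca",a),("cb",b),("cc",c)):cv2.imwrite(f"pics/{n}.png",i)
```

```text
(no output)
```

View pics/ca.png

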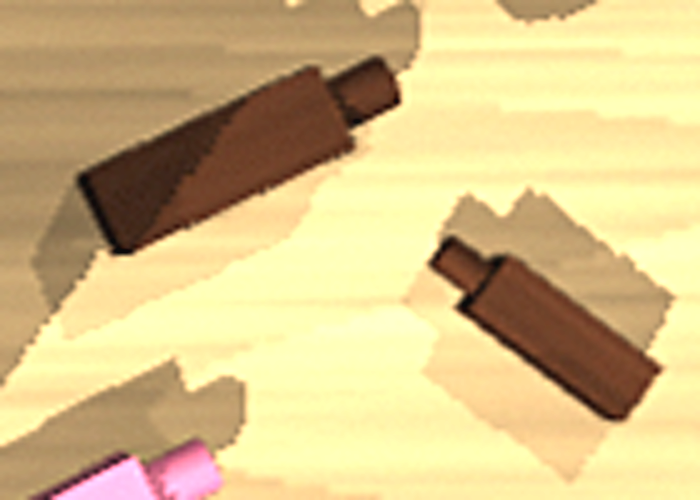

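View pics/cb.png

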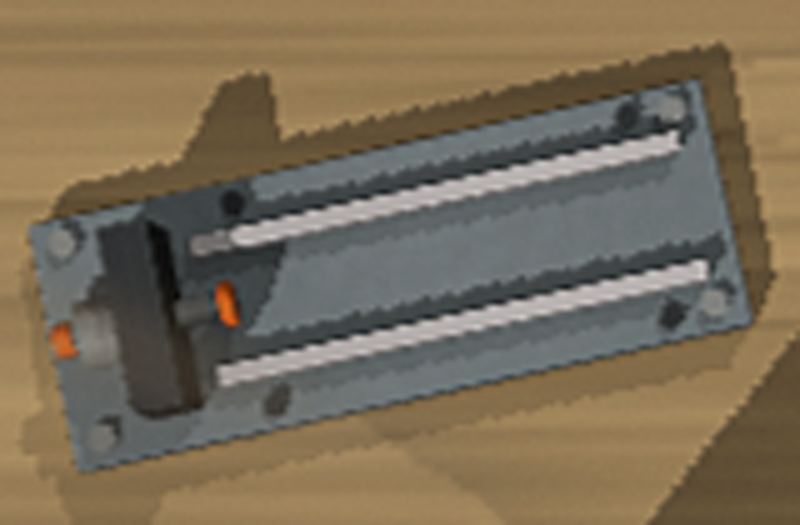

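View pics/cc.png

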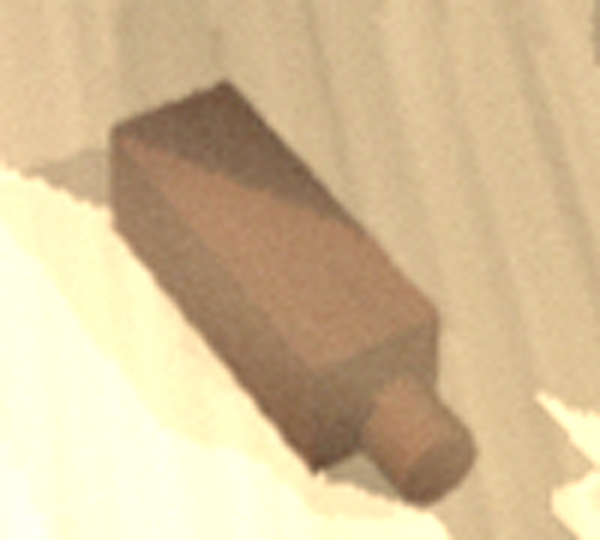

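The crops confirm it: the large dark bar at (433,260) has its spigot to the upper right, and the fixture's stop and orange pusher are at its left end.

```bash
cat > h.py <<'E'
import numpy as np,cv2,pickle
def ray(c,px,z):
    px=np.atleast_2d(np.asarray(px,float))
    K=np.asarray(c["intrinsics"]);R=np.asarray(c["R"]);t=np.asarray(c["t"])
    d=(np.linalg.inv(K)@np.c_[px,np.ones(len(px))].T)
    d=(R.T@d).T;o=-R.T@t
    return o+d*((z-o[2])/d[:,2])[:,None]
def proj(c,X):
    X=np.atleast_2d(X);p=(np.asarray(c["intrinsics"])@(np.asarray(c["R"])@X.T+np.asarray(c["t"])[:,None])).T
    return p[:,:2]/p[:,2:]
def comp(m,pt):
    n,l=cv2.connectedComponents(m.astype(np.uint8));k=l[pt[1],pt[0]]
    assert k>0
    return (l==k).astype(np.uint8)
E
python3 - <<'E'
from h import *
np.set_printoptions(precision=4,suppress=True)
c=pickle.load(open("top0.pkl","rb"));im=c["pixels"].astype(int)
v=im.max(2)
roi=im[265,412];print(im[265,410],im[255,440],im[248,458],im[300,400],im[280,392],im[228,250],im[232,300])
# blank
m=comp((im[:,:,0]<75),(433,260)) ;print("area",m.sum())
big=cv2.resize(m*255,None,fx=4,fy=4,interpolation=cv2.INTER_LINEAR)
body=cv2.morphologyEx(m,cv2.MORPH_OPEN,cv2.getStructuringElement(cv2.MORPH_ELLIPSE,(15,15)))
cn=max(cv2.findContours(body,0,1)[0],key=cv2.contourArea)
r=cv2.minAreaRect(cn);b=cv2.boxPoints(r);print("body rect",r,b)
P=ray(c,b,0.04)[:,:2];print(P,[np.linalg.norm(P[i]-P[i-1]) for i in range(4)],P.mean(0))
sp=comp((m&(1-cv2.dilate(body,np.ones((3,3))))),(460,247));ys,xs=np.nonzero(sp);print("spig",xs.mean(),ys.mean(),ray(c,[xs.mean(),ys.mean()],.02))
cs=[np.array([82,178]),np.array([120,250]),np.array([352,145]),np.array([318,68])]
Q=ray(c,[(q+.5)/5-.5+[385,230] for q in cs],0.04)[:,:2];print("eye",Q,[np.linalg.norm(Q[i]-Q[i-1]) for i in range(4)],Q.mean(0))
# fixture base top corners by eye, z .02
cs=np.array([[30,222],[80,470],[752,322],[700,82]]);F=ray(c,(cs+.5)/5-.5+[170,185],0.02)[:,:2]
print("fix",F,[np.linalg.norm(F[i]-F[i-1]) for i in range(4)],F.mean(0))
# rails mask
rm=((v>165)&(im.max(2)-im.min(2)<25)).astype(np.uint8);n,l,st,ce=cv2.connectedComponentsWithStats(rm)
for i in range(1,n):
    if st[i,4]>60: 
        ys,xs=np.nonzero(l==i);R=cv2.minAreaRect(np.c_[xs,ys].astype(np.float32));bb=cv2.boxPoints(R)
        A=ray(c,bb,.032)[:,:2];
        if R[1][0]<200:print("rail",st[i],A.mean(0),[np.linalg.norm(A[i]-A[i-1]) for i in range(2)]); vx,vy,x0,y0=cv2.fitLine(np.c_[xs,ys].astype(np.float32),2,0,.01,.01).ravel();L=ray(c,[[x0-30*vx,y0-30*vy],[x0+30*vx,y0+30*vy]],.032);d=L[1]-L[0];print(" yaw",np.degrees(np.arctan2(d[1],d[0])))
# orange head
om=((im[:,:,0]>180)&(im[:,:,1]<120)&(im[:,:,2]<60)).astype(np.uint8);n,l,st,ce=cv2.connectedComponentsWithStats(om)
for i in range(1,n):
    if st[i,4]>4: print("orange",st[i],ray(c,ce[i],.04))
E
```

```text
[32 18  9] [51 26 14] [55 30 17] [159 131  90] [90 74 50] [87 93 94] [107 114 117]
area 1231
body rect ((429.0237731933594, 261.122314453125), (19.21108055114746, 57.33118438720703), 64.98310089111328) [[398.9854 264.5402]
 [450.938  240.2957]
 [459.0621 257.7044]
 [407.1095 281.949 ]]
[[ 0.5104 -0.2405]
 [ 0.5606 -0.3529]
 [ 0.5231 -0.369 ]
 [ 0.4731 -0.2569]] [np.float64(0.04070041371127991), np.float64(0.12303328911254893), np.float64(0.040827230636226904), np.float64(0.122754757904877)] [ 0.5168 -0.3048]
spig 459.43956043956047 246.94505494505495 [[ 0.5474 -0.3751  0.02  ]]
eye [[ 0.5089 -0.2448]
 [ 0.4781 -0.2602]
 [ 0.5213 -0.3603]
 [ 0.5545 -0.3468]] [np.float64(0.11172142908801626), np.float64(0.034489365582266666), np.float64(0.1090446464956696), np.float64(0.0357761644620942)] [ 0.5157 -0.303 ]
fix [[ 0.5955  0.2407]
 [ 0.4874  0.2186]
 [ 0.5473 -0.0727]
 [ 0.6526 -0.0515]] [np.float64(0.29772905949196293), np.float64(0.11024922089001948), np.float64(0.2973998030104196), np.float64(0.10739964349220599)] [0.5707 0.0838]
rail [217 211  89  23 320] [0.606  0.0541] [np.float64(0.0077541148092497725), np.float64(0.1939466110716079)]
 yaw -78.30766270796053
rail [214 237  97  25 346] [0.5483 0.0513] [np.float64(0.007711415983160262), np.float64(0.21141384977846162)]
 yaw -78.29580252258319
rail [240 309  30  31 708] [0.3881 0.0695] [np.float64(0.06165929440329728), np.float64(0.06279942381898447)]
 yaw -9.223712504811555
orange [214 244   3   6  10] [[0.5552 0.1518 0.04  ]]
orange [181 252   4   4  11] [[0.5407 0.2213 0.04  ]]
```

```bash
cat >> h.py <<'E'
def Rt(o):
    from scipy.spatial.transform import Rotation as S
    return S.from_euler('xyz',o)
def plan(obs,pos,yaw,n):
    """tool-down target; n equal rows from measured pose"""
    from scipy.spatial.transform import Rotation as S
    R0=Rt(obs["eef_rot"]);R1=S.from_euler('xyz',[-np.pi/2,0,np.radians(yaw)])
    rv=(R0.inv()*R1).as_rotvec();d=(np.asarray(pos)-obs["ee_pos"])/n
    rows=[]
    for i in range(n):
        Ri=R0*S.from_rotvec(rv*i/n)
        rows.append(np.round(np.r_[Ri.inv().apply(d)*1000,np.degrees(rv)/n],1).tolist())
    return rows
def box(o,yaw,L=.11,W=.04,H=.04,z0=0):
    y=np.radians(yaw);R=np.array([[np.cos(y),-np.sin(y)],[np.sin(y),np.cos(y)]])
    p=[]
    for z in(z0,z0+H):
        for a,b in((1,1),(1,-1),(-1,-1),(-1,1)):
            p.append([*(R@[a*L/2,b*W/2]+o),z])
    return np.array(p)
def draw(im,c,P):
    q=np.round(proj(c,P)*8).astype(int)
    for i in range(4):
        for a,b in((i,(i+1)%4),(i+4,(i+1)%4+4),(i,i+4)):
            cv2.line(im,tuple(map(int,q[a])),tuple(map(int,q[b])),(0,255,0),1,cv2.LINE_AA,3)
E
python3 - <<'E'
from h import *
from station import get_obs
out=[]
for n,(x0,y0) in(("top",(385,225)),("side",(270,280))):
    c=pickle.load(open(n+"0.pkl","rb"));K=c["intrinsics"]
    s=4;big=cv2.resize(c["pixels"][:,:,::-1].copy(),None,fx=s,fy=s,interpolation=cv2.INTER_CUBIC)
    c=dict(c);K=np.array(K);K[:2]*=s;c["intrinsics"]=K
    big=cv2.convertScaleAbs(big,alpha=1.6,beta=10)
    draw(big,c,box([.5157,-.303],113.7));out.append(big[y0*s:y0*s+400,x0*s:x0*s+400])
cv2.imwrite("pics/chk.png",np.hstack(out))
for r in plan(get_obs(),[.5157,-.303,.13],-66.3,10):print(r)
E
```

```text
[-38.2, 7.5, -9.0, 0.0, -9.4, -0.0]
[-39.2, 7.5, -2.6, 0.0, -9.4, -0.0]
[-39.1, 7.5, 3.8, 0.0, -9.4, -0.0]
[-38.0, 7.5, 10.1, 0.0, -9.4, -0.0]
[-35.8, 7.5, 16.2, 0.0, -9.4, -0.0]
[-32.7, 7.5, 21.8, 0.0, -9.4, -0.0]
[-28.7, 7.5, 26.8, 0.0, -9.4, -0.0]
[-23.9, 7.5, 31.2, 0.0, -9.4, -0.0]
[-18.5, 7.5, 34.7, 0.0, -9.4, -0.0]
[-12.6, 7.5, 37.2, 0.0, -9.4, -0.0]
```

View pics/chk.png

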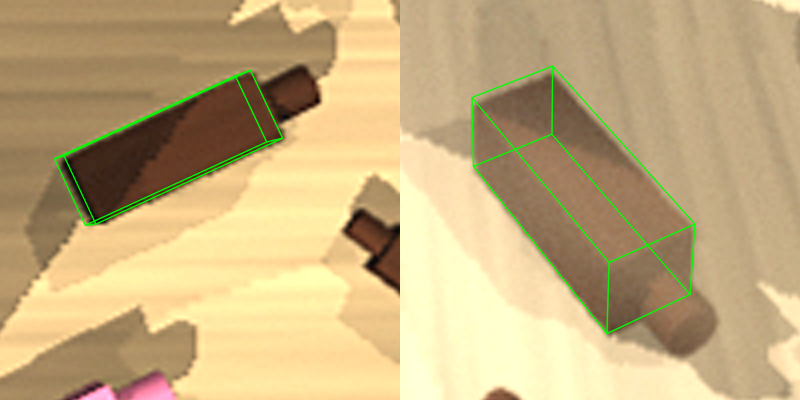

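The projected box at (0.516, -0.303), yaw 113.7°, lies on the bar within about 2 mm in both views. The 110 x 40 x 40 mm size agrees as well. Moving above it.

Emit:
step_arm([
  [-38,7.5,-9,0,-9.4,0],
  [-39,7.5,-2.6,0,-9.4,0],
  [-39,7.5,3.8,0,-9.4,0],
  [-38,7.5,10,0,-9.4,0],
  [-36,7.5,16,0,-9.4,0],
  [-33,7.5,22,0,-9.4,0],
  [-29,7.5,27,0,-9.4,0],
  [-24,7.5,31,0,-9.4,0],
  [-18.5,7.5,35,0,-9.4,0],
  [-12.5,7.5,37,0,-9.4,0],
  [0,0,0,0,0,0],
], gripper=1, squeeze=35)

```text
time_s: 1.48
ee_pos: [0.5166, -0.3006, 0.1292]
eef_rot: [-1.572, 0.002, -1.151]
force: [-0.4, 0.6, -0.2]
grip_width: 0.094
```

Run:
```python
from h import *
from station import get_obs
o=get_obs();print(o["ee_pos"],np.degrees(o["eef_rot"]),o["time_s"],o["qpos"],o["force"])
for r in plan(o,[.5157,-.303,.016],-66.3,4):print(r)
```

```text
[ 0.51661077 -0.30064963  0.12924263] [-90.05012081   0.09191038 -65.94390003] 1.475 [-5.88376060e-01  4.74951883e-01  1.46240584e+00  1.23752860e-04
  1.20605843e+00 -1.00827916e+00] [-0.42660656  0.58004549 -0.23231494]
[0.5, 28.3, -0.4, 0.0, 0.1, -0.0]
[0.5, 28.3, -0.4, 0.0, 0.1, -0.0]
[0.5, 28.3, -0.4, 0.0, 0.1, -0.0]
[0.5, 28.3, -0.4, 0.0, 0.1, -0.0]
```

Emit:
step_arm([
  [0.5,28,-0.4,0,0,0],
  [0.5,28,-0.4,0,0,0],
  [0.5,28,-0.4,0,0,0],
  [0.5,20,-0.4,0,0,0],
  [0,9,0,0,0,0],
  [0,0,0,0,0,0],
])

```text
time_s: 2.22
ee_pos: [0.5148, -0.305, 0.0174]
eef_rot: [-1.571, 0.0, -1.156]
force: [1.1, -1.0, -0.4]
grip_width: 0.0942
```

Emit:
step_arm([
  [0,0,0,0,0,0],
  [0,0,0,0,0,0],
  [0,0,0,0,0,0],
  [0,0,0,0,0,0],
  [0,0,0,0,0,0],
  [0,0,0,0,0,0],
  [0,0,0,0,0,0],
  [0,0,0,0,0,0],
], gripper=-1, squeeze=35)

```text
time_s: 3.22
ee_pos: [0.5149, -0.3048, 0.0175]
eef_rot: [-1.571, -0.0, -1.155]
force: [-0.1, 0.9, 0.5]
grip_width: 0.0399
```

Emit:
step_arm([
  [0,-15,0,0,0,0],
  [0,-30,0,0,0,0],
  [0,-35,0,0,0,0],
  [0,-25,0,0,0,0],
  [0,0,0,0,0,0],
])

```text
time_s: 3.85
ee_pos: [0.5155, -0.3054, 0.1249]
eef_rot: [-1.569, -0.003, -1.155]
force: [-0.1, -0.1, -1.7]
grip_width: 0.0397
```

Run:
```python
from h import *
from station import get_obs
o=get_obs();print(o["ee_pos"],np.degrees(o["eef_rot"]),o["time_s"],o["force"],o["grip_width"])
d=np.array([np.cos(np.radians(101.7)),np.sin(np.radians(101.7))])
p=np.array([.5707,.0838])+d*-.018;print(p)
for r in plan(o,[*p,.12],-78.3,10):print(r)
```

```text
[ 0.51553961 -0.3053688   0.12485036] [-89.88333704  -0.1912152  -66.19036706] 3.85 [-0.14998929 -0.10777186 -1.6742327 ] 0.03967546660272577
[0.57435017 0.06617399]
[-31.6, 0.4, 20.4, -0.0, 1.2, 0.0]
[-32.0, 0.4, 19.7, -0.0, 1.2, 0.0]
[-32.5, 0.4, 19.0, -0.0, 1.2, 0.0]
[-32.8, 0.4, 18.3, -0.0, 1.2, 0.0]
[-33.2, 0.4, 17.6, -0.0, 1.2, 0.0]
[-33.6, 0.4, 16.9, -0.0, 1.2, 0.0]
[-33.9, 0.5, 16.2, -0.0, 1.2, 0.0]
[-34.3, 0.5, 15.5, -0.0, 1.2, 0.0]
[-34.6, 0.5, 14.8, -0.0, 1.2, 0.0]
[-34.9, 0.5, 14.0, -0.0, 1.2, 0.0]
```

The weight is held (-1.7 N). Moving over the channel with gentle ends.

Emit:
step_arm([
  [-22,0.4,15,0,1.2,0],
  [-38,0.4,23,0,1.2,0],
  [-38,0.4,21,0,1.2,0],
  [-38,0.4,20,0,1.2,0],
  [-38,0.4,19,0,1.2,0],
  [-38,0.4,19,0,1.2,0],
  [-38,0.4,18,0,1.2,0],
  [-36,0.4,17,0,1.2,0],
  [-28,0.4,12,0,1.2,0],
  [-20,0.4,8,0,1.2,0],
  [0,0,0,0,0,0],
  [0,0,0,0,0,0],
])

```text
time_s: 5.35
ee_pos: [0.5706, 0.0665, 0.1178]
eef_rot: [-1.572, 0.0, -1.364]
force: [0.7, -0.7, -1.8]
grip_width: 0.0396
```

Run:
```python
from h import *
from station import get_obs,camera
o=get_obs();print(o["ee_pos"],np.degrees(o["eef_rot"]),o["time_s"],o["force"],o["grip_width"])
d=np.array([np.cos(np.radians(101.7)),np.sin(np.radians(101.7))]);nn=np.array([-d[1],d[0]])
O=np.array([.5707,.0838]);r=o["ee_pos"][:2]-O;print("fixture coords of tcp",r@d,r@nn)
out=[]
for n,(x0,y0,s,w,h) in(("top",(170,180,2,160,110)),("side",(240,150,4,140,130))):
    c=camera(n);pickle.dump(c,open(n+"1.pkl","wb"))
    cv2.imwrite(f"pics/{n}1.png",cv2.resize(c["pixels"][y0:y0+h,x0:x0+w,::-1],None,fx=4,fy=4,interpolation=cv2.INTER_CUBIC))
```

```text
[0.57058169 0.06651308 0.11782391] [-9.00624636e+01  8.35268360e-04 -7.81764249e+01] 5.35 [ 0.71180923 -0.71356995 -1.79833008] 0.039608329331696966
fixture coords of tcp -0.016903753355505764 0.003621423424878956
```

View pics/top1.png

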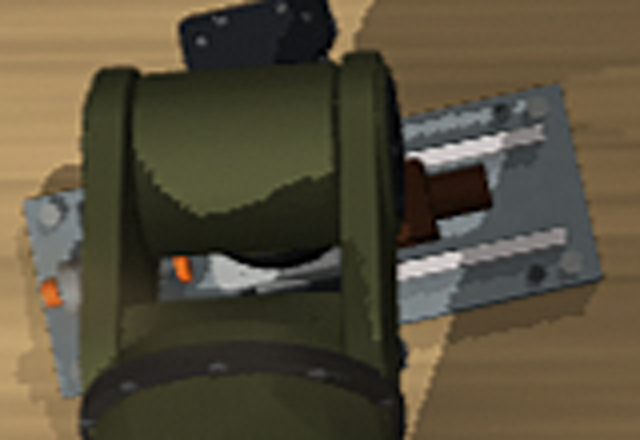

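View pics/side1.png

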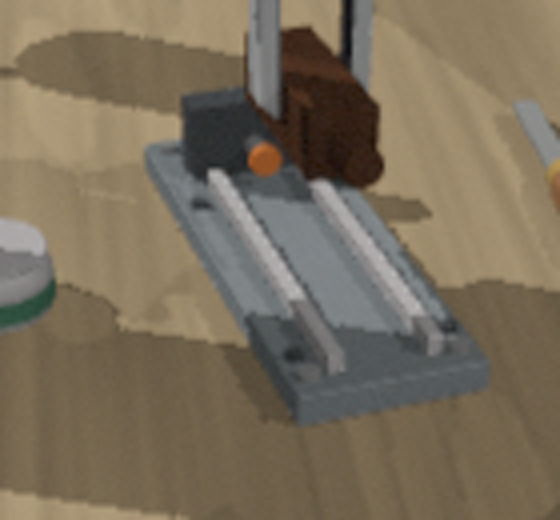

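The blank is held above the channel, spigot to the right. In the top crop the spigot tip is at (491,188) and the bar's rear edge runs (425,168)–(438,240).

Run:
```python
from h import *
c=pickle.load(open("top1.pkl","rb"));im=c["pixels"].astype(int)
d=np.array([np.cos(np.radians(101.7)),np.sin(np.radians(101.7))]);nn=np.array([-d[1],d[0]]);O=np.array([.5707,.0838])
z0=.1178-.0175
def f(cx,cy,z):
    p=ray(c,[(cx+.5)/4-.5+170,(cy+.5)/4-.5+180],z)[0,:2]-O;return np.round([p@d*1e3,p@nn*1e3],1)
print("tip sides",f(484,166,z0+.02),f(492,206,z0+.02),"tip mid top",f(490,187,z0+.03))
print("rear",f(425,168,z0+.04),f(439,240,z0+.04),f(427,163,z0+.04))
m=((im[:,:,0]<75)&(im[:,:,0]>im[:,:,2]*1.6)&(im[:,:,0]>im[:,:,1]*1.4)).astype(np.uint8)
m[:,:272]=0;m[:,300:]=0;m[:215]=0;m[245:]=0
ys,xs=np.nonzero(m)
for x in range(xs.min(),xs.max()+1):print(x,ys[xs==x].min(),ys[xs==x].max(),end='; ')
s=xs>=280
v=cv2.fitLine(np.c_[xs,ys][s].astype(np.float32),2,0,.01,.01).ravel();A=ray(c,[[v[2]-5*v[0],v[3]-5*v[1]],[v[2]+5*v[0],v[3]+5*v[1]]],z0+.025)[:,:2]-O
print("spigot axis",A@d,A@nn)
```

```text
tip sides [-101.6   -6.5] [-101.2   14.1] tip mid top [-102.5    5.7]
rear [-73.4  -9.4] [-72.6  27. ] [-74.9 -11.6]
272 220 240; 273 220 240; 274 220 240; 275 221 240; 276 224 239; 277 224 239; 278 224 239; 279 224 239; 280 223 234; 281 223 233; 282 223 233; 283 223 233; 284 223 233; 285 222 232; 286 222 232; 287 222 232; 288 222 232; 289 221 232; 290 221 231; 291 225 231; 292 229 231; spigot axis [-0.07944508 -0.0984511 ] [0.00746429 0.00122245]
```

Blank origin is at fixture x ≈ -17 mm, and 3.6 mm off-centre. I'll correct sideways, descend part way and check.

Emit:
step_arm([
  [-1,0,3.6,0,0.1,0],
  [0,20,0,0,0,0],
  [0,25,0,0,0,0],
  [0,13,0,0,0,0],
  [0,0,0,0,0,0],
  [0,0,0,0,0,0],
])

```text
time_s: 6.2
ee_pos: [0.5748, 0.0688, 0.0614]
eef_rot: [-1.57, -0.0, -1.366]
force: [0.7, 0.1, -1.8]
grip_width: 0.0395
```

```bash
cat > st.py <<'E'
from h import *
from station import get_obs,camera
import sys
o=get_obs();print(o["ee_pos"],np.degrees(o["eef_rot"]),o["time_s"],o["force"],o["grip_width"])
d=np.array([np.cos(np.radians(101.7)),np.sin(np.radians(101.7))]);nn=np.array([-d[1],d[0]])
O=np.array([.5707,.0838]);r=o["ee_pos"][:2]-O;print("fixture coords of tcp",r@d,r@nn,"F along d",o["force"][:2]@d,"lat",o["force"][:2]@nn)
if len(sys.argv)>1:
  k=sys.argv[1]
  for n,(x0,y0,w,h) in(("top",(170,170,180,120)),("side",(240,150,140,130))):
    c=camera(n);pickle.dump(c,open(n+k+".pkl","wb"))
    cv2.imwrite(f"pics/{n}{k}.png",cv2.resize(c["pixels"][y0:y0+h,x0:x0+w,::-1],None,fx=4,fy=4,interpolation=cv2.INTER_CUBIC))
E
python3 st.py 2
```

```text
[0.57479733 0.06882394 0.061354  ] [-8.99262347e+01 -9.18012430e-03 -7.82922656e+01] 6.2 [ 0.70978607  0.13818702 -1.80164347] 0.03947197168373237
fixture coords of tcp -0.01549578806229689 -0.0009752442310328527 F along d -0.008619717046233988 lat -0.7230612788606184
```

View pics/top2.png

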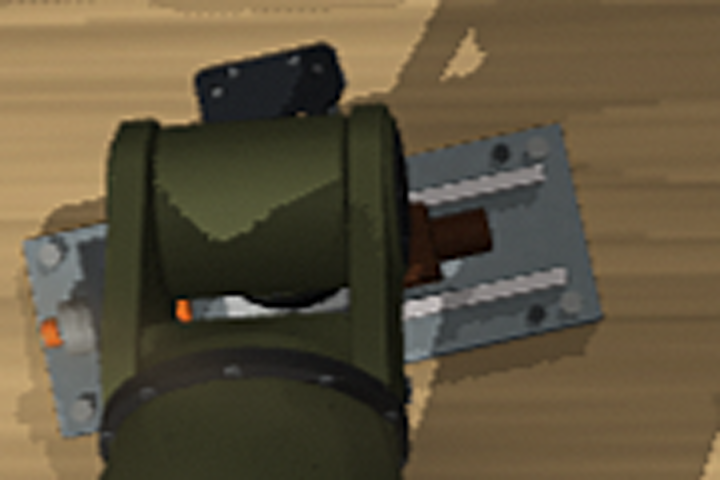

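View pics/side2.png

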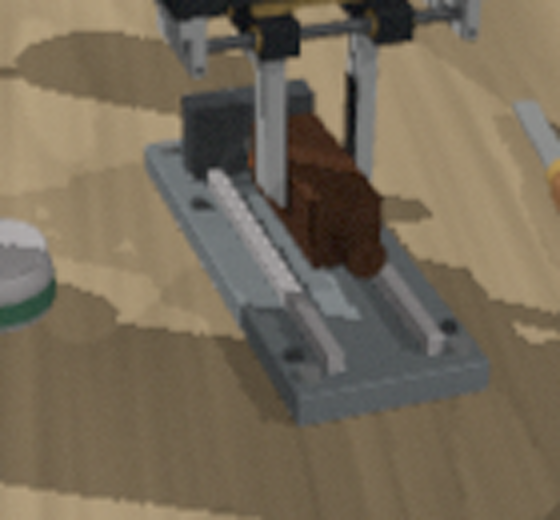

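Centred within about 1 mm (TCP lateral -1.0 mm). Lowering to the floor.

Emit:
step_arm([
  [0,8,-0.8,0,0,0],
  [0,8,0,0,0,0],
  [0,4,0,0,0,0],
  [0,1.5,0,0,0,0],
  [0,0,0,0,0,0],
])

```text
time_s: 6.92
ee_pos: [0.5735, 0.0687, 0.0389]
eef_rot: [-1.571, 0.0, -1.366]
force: [0.0, 0.7, -2.2]
grip_width: 0.0396
```

Emit:
step_arm([
  [0,1,0,0,0,0],
  [0,0.7,0,0,0,0],
  [0,0,0,0,0,0],
])

```text
time_s: 7.3
ee_pos: [0.5736, 0.0687, 0.0375]
eef_rot: [-1.571, -0.0, -1.366]
force: [-0.4, 0.3, 1.9]
grip_width: 0.0395
```

Floor contact (+1.9 N). I'll release so it settles, look, then regrip.

Emit:
step_arm([
  [0,0,0,0,0,0],
  [0,0,0,0,0,0],
  [0,0,0,0,0,0],
  [0,0,0,0,0,0],
], gripper=0.3)

```text
time_s: 7.8
ee_pos: [0.5735, 0.0687, 0.0373]
eef_rot: [-1.571, 0.0, -1.366]
force: [-0.5, 0.6, 0.3]
grip_width: 0.0612
```

```bash
python3 st.py 3
```

```text
[0.57348717 0.06869265 0.03725086] [-9.00001663e+01  1.58821261e-03 -7.82877803e+01] 7.8 [-0.5319128   0.59298704  0.29354391] 0.06119898053720836
fixture coords of tcp -0.015358663833695722 0.0003343153307556277 F along d 0.6885315908199601 lat 0.4006109097827169
```

View pics/top3.png

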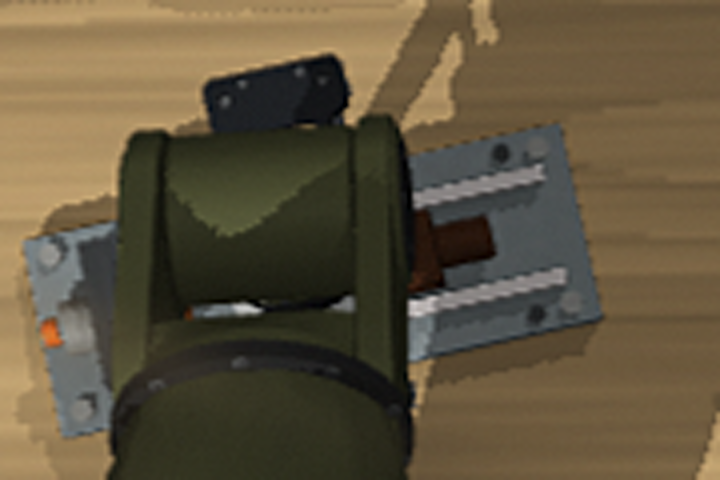

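View pics/side3.png

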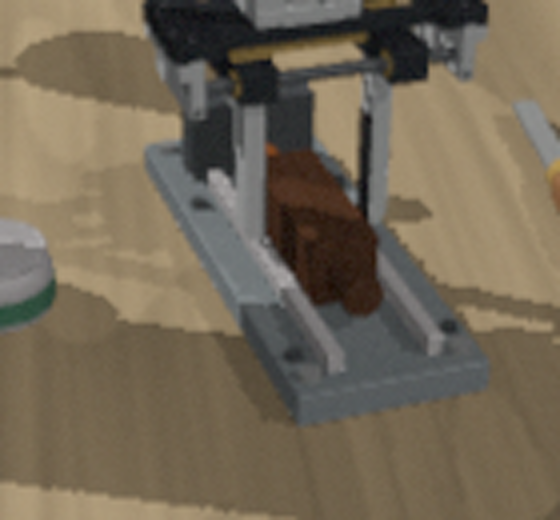

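The blank lies flat between the rails with its spigot outward and the fingers clear. I'll lower 1.5 mm, regrip harder, then push.

Emit:
step_arm([
  [0,1.5,0,0,0,0],
  [0,0,0,0,0,0],
  [0,0,0,0,0,0],
  [0,0,0,0,0,0],
  [0,0,0,0,0,0],
  [0,0,0,0,0,0],
], gripper=-1, squeeze=50)

```text
time_s: 8.65
ee_pos: [0.5734, 0.0687, 0.0357]
eef_rot: [-1.571, 0.0, -1.366]
force: [0.0, -0.5, -2.0]
grip_width: 0.0396
```

Emit:
step_arm([
  [-3,0,0,0,0,0],
  [-5,0,0,0,0,0],
  [-5,0,0,0,0,0],
  [-4,0,0,0,0,0],
  [-3,0,0,0,0,0],
  [0,0,0,0,0,0],
])

```text
time_s: 9.4
ee_pos: [0.5694, 0.0885, 0.0358]
eef_rot: [-1.571, -0.0, -1.366]
force: [-0.3, -0.5, -2.3]
grip_width: 0.0397
```

```bash
python3 st.py
```

```text
[0.56939885 0.08848287 0.03576809] [-8.99978745e+01 -5.04421497e-06 -7.82717743e+01] 9.4 [-0.25294176 -0.51335982 -2.30527069] 0.039651566023244225
fixture coords of tcp 0.004849424246575961 0.00032448688522310784 F along d -0.4514002695183059 lat 0.35178918771180795
```

Emit:
step_arm([
  [-2,0.5,0,0,0,0],
  [-2,0,0,0,0,0],
  [-2,0,0,0,0,0],
  [-2,0,0,0,0,0],
  [-2,0,0,0,0,0],
  [0,0,0,0,0,0],
])

```text
time_s: 10.15
ee_pos: [0.5678, 0.0977, 0.0357]
eef_rot: [-1.57, -0.001, -1.366]
force: [1.6, -5.7, 4.5]
grip_width: 0.0399
```

Emit:
step_arm([
  [-2,0,0,0,0,0],
  [-2,0,0,0,0,0],
  [-2,0,0,0,0,0],
  [-2,0,0,0,0,0],
  [0,0,0,0,0,0],
])

```text
time_s: 10.78
ee_pos: [0.5662, 0.1053, 0.0357]
eef_rot: [-1.57, -0.001, -1.366]
force: [1.6, -8.4, 5.2]
grip_width: 0.0396
```

```bash
python3 st.py
```

```text
[0.56623273 0.10526901 0.03566268] [-8.99493647e+01 -6.67423270e-02 -7.82943429e+01] 10.775 [ 1.64261476 -8.41620075  5.23707734] 0.03964955727212284
fixture coords of tcp 0.021928855221047656 2.0813049475813805e-05 F along d -8.574437161217514 lat 0.09821274489299325
```

Force matches the spring (about 12 mm pressed) plus friction. Roughly 13 mm left.

Emit:
step_arm([
  [-2,0,0,0,0,0],
  [-2,0,0,0,0,0],
  [-2,0,0,0,0,0],
  [-2,0,0,0,0,0],
  [-1,0,0,0,0,0],
  [0,0,0,0,0,0],
])

```text
time_s: 11.52
ee_pos: [0.5645, 0.1137, 0.0356]
eef_rot: [-1.57, -0.002, -1.367]
force: [3.4, -11.7, 5.0]
grip_width: 0.0395
```

Emit:
step_arm([
  [-0.7,0,0,0,0,0],
  [-0.7,0,0,0,0,0],
  [0,0,0,0,0,0],
])

```text
time_s: 11.9
ee_pos: [0.5642, 0.1149, 0.0357]
eef_rot: [-1.57, -0.002, -1.367]
force: [2.4, -12.5, 5.0]
grip_width: 0.0402
```

```bash
python3 st.py 4
```

```text
[0.56421328 0.11492001 0.03565072] [-89.95188319  -0.10351367 -78.30188999] 11.9 [  2.41140851 -12.47561454   5.00773017] 0.04018246264550434
fixture coords of tcp 0.031788853099307665 4.120261743836666e-05 F along d -12.705409341452171 lat 0.16858990701954824
```

View pics/side4.png

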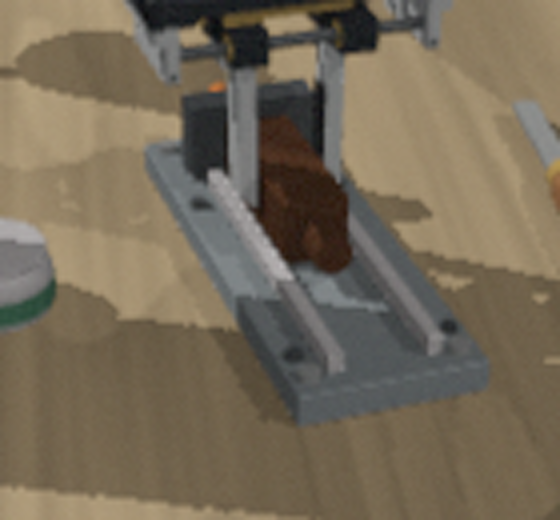

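View pics/top4.png

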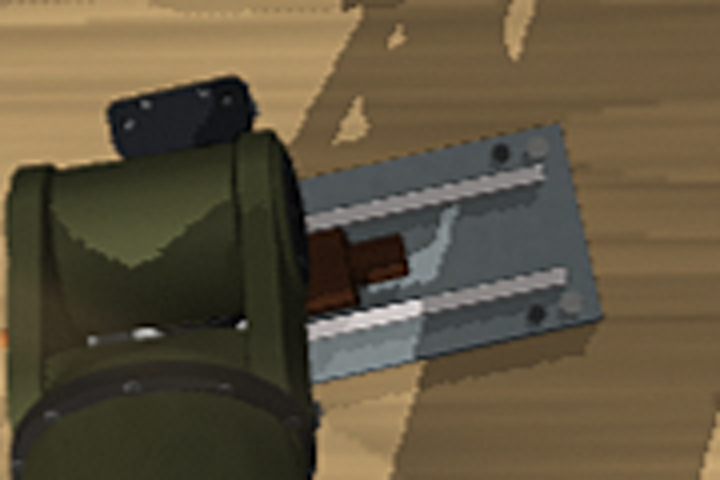

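No slip and still on the spring line. Creeping up to the stop.

Emit:
step_arm([
  [-0.5,0,0,0,0,0],
  [-0.5,0,0,0,0,0],
  [-0.5,0,0,0,0,0],
  [0,0,0,0,0,0],
])

```text
time_s: 12.5
ee_pos: [0.5639, 0.1163, 0.0357]
eef_rot: [-1.57, -0.002, -1.367]
force: [3.4, -12.7, 5.1]
grip_width: 0.0397
```

Emit:
step_arm([
  [-0.5,0,0,0,0,0],
  [-0.5,0,0,0,0,0],
  [0,0,0,0,0,0],
])

```text
time_s: 12.88
ee_pos: [0.5637, 0.1172, 0.0357]
eef_rot: [-1.57, -0.002, -1.367]
force: [2.2, -12.9, 6.4]
grip_width: 0.04
```

Emit:
step_arm([
  [-0.5,0,0,0,0,0],
  [0,0,0,0,0,0],
])

```text
time_s: 13.12
ee_pos: [0.5637, 0.1177, 0.0357]
eef_rot: [-1.57, -0.002, -1.367]
force: [3.0, -14.4, 5.6]
grip_width: 0.0398
```

Emit:
step_arm([
  [-0.5,0,0,0,0,0],
  [0,0,0,0,0,0],
])

```text
time_s: 13.38
ee_pos: [0.5635, 0.1182, 0.0357]
eef_rot: [-1.57, -0.002, -1.367]
force: [2.7, -13.6, 5.1]
grip_width: 0.0399
```

Emit:
step_arm([
  [-0.5,0,0,0,0,0],
  [0,0,0,0,0,0],
])

```text
time_s: 13.62
ee_pos: [0.5635, 0.1187, 0.0357]
eef_rot: [-1.57, -0.002, -1.367]
force: [1.9, -14.1, 6.0]
grip_width: 0.0396
```

Emit:
step_arm([
  [-0.5,0,0,0,0,0],
  [0,0,0,0,0,0],
])

```text
time_s: 13.88
ee_pos: [0.5634, 0.1188, 0.0357]
eef_rot: [-1.57, -0.003, -1.367]
force: [2.8, -16.3, 5.4]
grip_width: 0.0397
```

Emit:
step_arm([
  [-0.5,0,0,0,0,0],
  [0,0,0,0,0,0],
])

```text
time_s: 14.12
ee_pos: [0.5634, 0.1188, 0.0357]
eef_rot: [-1.57, -0.003, -1.367]
force: [3.0, -19.3, 5.9]
grip_width: 0.0398
```

```bash
python3 st.py 5
python3 - <<'E'
from h import *
d=np.array([np.cos(np.radians(101.7)),np.sin(np.radians(101.7))]);nn=np.array([-d[1],d[0]]);O=np.array([.5707,.0838])
for k in "345":
    c=pickle.load(open(f"top{k}.pkl","rb"));im=c["pixels"].astype(int)
    m=((im[:,:,0]<90)&(im[:,:,0]>im[:,:,2]*1.6)&(im[:,:,0]>im[:,:,1]*1.35)).astype(np.uint8)
    m[:,:245]=0;m[:,300:]=0;m[:215]=0;m[250:]=0
    n,l,st,ce=cv2.connectedComponentsWithStats(m);i=1+np.argmax(st[1:,4]);ys,xs=np.nonzero(l==i)
    P=ray(c,np.c_[xs,ys],.04)[:,:2]-O;a=P@d
    print(k,"tip x mm",np.sort(a)[:12].mean()*1e3,"st",st[i])
E
```

```text
[0.56338976 0.11880746 0.03566437] [-89.95670549  -0.18202478 -78.32128814] 14.125 [  2.98971367 -19.34265935   5.90130436] 0.03979229410554243
fixture coords of tcp 0.03576252679012717 5.928421572721967e-05 F along d -19.54704919977862 lat 0.9948497499618791
3 tip x mm -98.21330274269256 st [272 223  22  20 259]
4 tip x mm -51.187657753745555 st [246 227  26  22 358]
5 tip x mm -47.43223281635131 st [245 228  25  21 362]
```

View pics/side5.png

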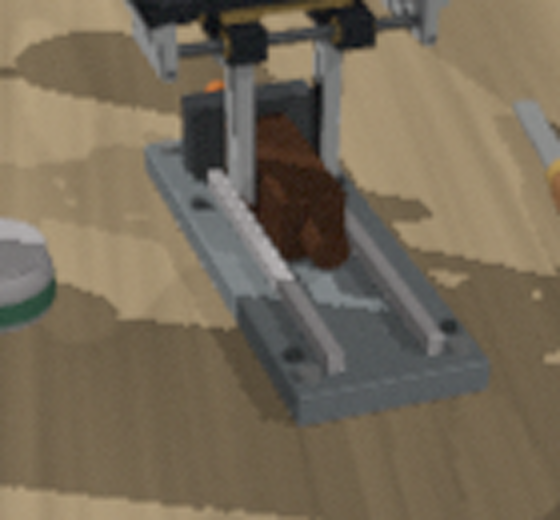

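The TCP has stalled at fixture x = 35.8 mm and force now climbs about 3 N per 0.5 mm, so this is the hard stop. The spigot tip moved 50.8 mm against 51.1 mm for the TCP, so there was no slip. A little more load will make it bear firmly.

Emit:
step_arm([
  [-0.5,0,0,0,0,0],
  [-0.4,0,0,0,0,0],
  [0,0,0,0,0,0],
  [0,0,0,0,0,0],
  [0,0,0,0,0,0],
  [0,0,0,0,0,0],
])

```text
time_s: 14.98
ee_pos: [0.5634, 0.1188, 0.0357]
eef_rot: [-1.57, -0.004, -1.367]
force: [4.2, -26.0, 4.9]
grip_width: 0.0395
```

Emit:
step_arm([
  [0,0,0,0,0,0],
  [0,0,0,0,0,0],
  [0,0,0,0,0,0],
  [0,0,0,0,0,0],
  [0,0,0,0,0,0],
  [0,0,0,0,0,0],
  [0,0,0,0,0,0],
  [0,0,0,0,0,0],
])

```text
time_s: 15.98
ee_pos: [0.5634, 0.1188, 0.0357]
eef_rot: [-1.57, -0.004, -1.367]
force: [4.5, -25.9, 5.9]
grip_width: 0.0396
```

```bash
python3 st.py 6
python3 - <<'E'
import pickle,cv2
cv2.imwrite("pics/full6.png",cv2.hconcat([cv2.resize(pickle.load(open(n+"6.pkl","rb"))["pixels"][:,:,::-1].copy(),(400,300)) for n in("top","side")]))
E
```

```text
[0.56336647 0.11884092 0.03568675] [-89.96004627  -0.24466166 -78.33521527] 15.975 [  4.53557887 -25.94526102   5.91614594] 0.03963996732451766
fixture coords of tcp 0.035800015732649286 7.530845155180946e-05 F along d -26.32594919205075 lat 0.8200270229956255
```

View pics/full6.png

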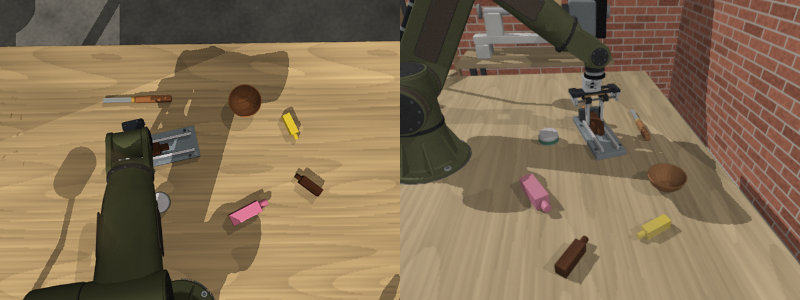

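View pics/side6.png

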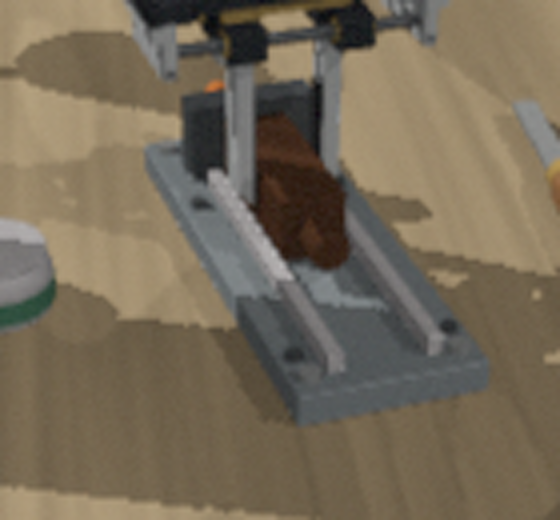

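The push holds steady at 26 N for over a second and the pose doesn't change. The pusher's rear end stands out behind the stop, at (215,87) in the side crop. Bowl, tin and chisel are where they were. Handing in.

```bash
python3 -c "
from station import job
print(job.hand_in())"
```

```text
the job is handed in; nothing more can be done
None
```

I set the large dark blank flat in the channel, square end towards the pusher and about 25 mm clear of it. I let go so it could settle, then regripped it and pushed it slowly onto the stop. The job was handed in with the arm still holding it there, about 16 s into the 51 s allowed.

**Last checks:**
- **On the stop:** the tool stalled at fixture x = 35.8 mm while the force rose from about 14 N to 26 N. It then held steady for over a second. That leaves roughly 13 N on the stop beyond the spring and friction.
- **Travel:** the last close measurement, just before the final 0.9 mm of push, showed no slip: the spigot tip had moved 50.8 mm against 51.1 mm for the tool.
- **Pusher:** its rear end shows behind the stop, but the arm and blank hid the head. Full compression is therefore inferred from the force and travel, not seen.
- **Home position:** the stall point is 0.8 mm past the nominal 35 mm, within the roughly 2 mm camera calibration.
- **Bystanders:** the bowl, tin and chisel look unmoved in the last pictures, judged by eye. The tin is partly hidden by the arm in the top view but visible in the side view.

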